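# Offer up the bearing cap over the gearbox studs

## Robot

A 6-joint arm with a two-finger parallel gripper is mounted at the origin on the work surface. World frame = base frame: x ahead of the robot, y to its left, z up, the work surface at z = 0. Lengths are in m, angles in degrees, forces in N, time in s.
With the tool pointing down it reaches from about 0.25 to 0.725 m from the base axis. Payload 9.7 kg.
Tool frame: the origin (TCP) lies between the finger pads; the fingertips stand 11 mm ahead of it and the grasp point (between the pads) lies 8 mm behind it; z points along the fingers, y is the direction in which the jaws open and shut (so a half turn about z gives the same grasp; the last joint's range is limited). The gripper opens to 85 mm and grips with 20 to 120 N. Pads are 22 mm wide; open, the fingers measure 114 mm over their backs; the gripper's body (76 mm by 85 mm) begins 54 mm behind the grasp point. The pads swing forward as they close: fully open they stand 13 mm farther back than shut.
Start: joints at [74.599, 4.979, 10.078, 95.1, 0, 90], TCP at [0.146, 0.53, 0.242] pointing down, gripper open.
Joint ranges: [-179.16, 179.16], [-48.56, 103.87], [-65.8, 70.77], [-126.05, 130.52], [-82.76, 87.17], [-180, 180]. Speed limits (degrees/s): [127.2, 127.2, 147.25, 180, 180, 180].

## Interface

Orientations are given as [roll, pitch, yaw] about the fixed x, y, z axes, in that order (R = Rz(yaw) Ry(pitch) Rx(roll)).
In Python, from workcell import bot gives the robot as it stands.
- The arm moves only by the tool play_rows, never from a script. Its argument "targets" is a list of rows, each an object of numbers: "fingers": the gripper command: -1 is shut, 1 is fully open, values between are in proportion; "x", "y", "z": the shift along the tool's x, y, z in m; "wx", "wy", "wz": the turn, a rotation vector about the tool's x, y, z in degrees. In form: [{"fingers": .., "x": .., "y": .., "z": .., "wx": .., "wy": .., "wz": ..}, ...]. A call has 1 to 20 rows; each row is the pose to reach, as a shift and turn from the pose commanded when the call began, along the tool's axes at that moment; what a row does not reach only later rows make up. A row lasts 1/12 s, in which the tool goes at most 41.7 mm and 7.16 degrees, less where a joint would pass 70% of its speed; a pose out of reach is approached as far as the arm can. A call with a gripper value outside its range is refused whole. The fingers move at their own pace and stop on an object; "grip_force" is the grip in N (left out, the last holds). Time passes only in rows, so rows that repeat a pose let the fingers close. It gives the time, the measured TCP pose, the force and the opening at its end, in the units of the state.
- bot.get_obs(): the state, without advancing time (a new reading comes with each control period).
- bot.camera(name): name is "scene" or "top"; returns (picture, depth): 400x640x3 uint8, blue, green, red; 400x640 float32, m along the optical axis (not along the pixel's ray), 0 where there is no reading.
- bot.get_calibration(name): a dict with "fx", "fy", "cx", "cy" (pixels), "camera_from_world" (4x4, takes a point from world to camera coordinates). Camera axes: x right, y down, z forward; pixel columns grow to the right and rows downward; lengths in m; the calibration is good to about 2 mm. A picture is of the moment at which its call begins. get_calibration takes no time and is no camera call.
- bot.job_done(): hands the job in, once; it reports no verdict.
Trained networks look in the newest picture that a camera, given by its name, has taken for a name from the list of things; names that differ only in an ending like _2 or _b are one class to them, and where a whole thing is asked for, a point or a joint stands for the part that bears it (a point fixed in the world has none). Each returns a list of dicts, best first, with "confidence" (0 to 1); they miss things now and then, are a little off and sometimes report something else, mostly with a low value. They report only what shows in the picture. A call takes as long as a camera call. They do not tell look-alikes from the thing itself.
- bot.look_for(query, camera): "extent" ([left, top, right, bottom] in pixels, round what is visible of it).
- bot.outline_of(query, camera): "region" (400x640 bool, what is visible of it) and "extent" ([left, top, right, bottom] in pixels, round what is visible of it).
- bot.place_of(query, camera): "point" ([row, column] in pixels: a listed point, or the origin of a listed thing).
The state is a dict: "time": time; "q": joint angles; "qd": joint speeds; "joint_efforts": joint torques, N m; "ee_pos": TCP position; "tcp_rot": TCP orientation; "wrist_force": force on the tool from outside, world axes, zero at the start; "torque": the same for the moment, N m; "opening": finger opening in m.
Only numpy, scipy, OpenCV 4.12 (cv2) and the standard library are available. Lean on these libraries where they do the work, as an engineer would, in place of code of your own. Each camera call takes 0.05 s, during which the arm holds its last target.

## Task

First press the gearbox's hinged oil-well cover down until it snaps fully shut, so that nothing can fall in. Then take the bearing cap with the two bolt ears by its boss, carry it over the gear shaft and bring it above the two studs on the gearbox, level, with its ear holes in line with the studs and its underside about 10 mm above the stud tips. Do not let the cap touch the gearbox and do not push the other things about; finish while still holding the cap there, hovering, so that the studs can be checked.

Things in the scene. Friction and masses are not known exactly. Their poses are not given: they have to be found in the camera images.
- housing: Cast aluminium gearbox housing, fixed: 150 (its x) x 260 (its y) x 80 mm high. Origin at the centre of its underside, z up. Its -y half is an open oil well under the hinged cover; its +y half has a flat top with the stud seat: an 8 mm high shaft end in the middle and two studs.
- stud_tips (a point): Point on the seat's centre line, half-way between the two studs, at the height of the stud tips (102 mm above the bench, 22 mm above the housing's top). Axes as the housing's: the studs (10 mm diameter, upright) stand at +42 and -42 mm along its x.
- cover_hinge (a point): Middle of the cover's hinge line, on the -y end of the housing, 81 mm above the bench. Axes as the housing's (they do not turn with the cover): the hinge line runs along its x, and the shut cover reaches from it towards +y.
- cover (a joint): Cover angle, rad: 0 shut (flat over the well), 1.1 fully open, as at the start, its free edge raised. A thin metal plate 138 mm along the hinge, reaching 120 mm from the hinge line, 5 mm thick (underside on the hinge line). An over-centre spring pushes it open above about 0.3 rad; below that it snaps shut and stays. Near the free edge 4 to 6 N, square to the plate, moves it.
- cap_center (a point): Loose cast aluminium bearing cap, 0.3 kg: plate 12 mm thick, 114 mm long (its x) over two rounded ears, 64 mm across (its y), a 14 mm through hole in each ear at +42 and -42 mm along x; on top in the middle a round boss to grip, 44 mm diameter, 30 mm high. Point at its centre, 21 mm above its underside (42 mm high in all), z up. Either ear may go to either stud.
- gear_shaft: Shaft 290 mm long with five gears of up to 102 mm over the teeth, lying along its x, loose on V-blocks between the loose parts and the housing, 2.5 kg. Origin on its axis at mid-length, 59 mm above the bench; its highest point is 111 mm above the bench. Leave it alone.
- round_flange: Loose round flange without ears, 86 mm diameter, with the same boss as the cap, 42 mm high. It, the cap and the bearing lie near one another in any order. Origin at the centre of its underside. Leave it alone.
- bearing: Loose ball bearing, 72 mm diameter, 20 mm high. Origin at the centre of its underside. Leave it alone.
- brass_ring: Loose brass ring, 72 mm diameter, 12 mm high. Origin under its centre. Leave it alone.
- oil_bottle: Loose standing bottle, 60 mm diameter, 170 mm high, beyond the gear shaft. Origin under its centre. Leave it alone.
- tin: Loose standing tin, 70 mm diameter, 80 mm high, beyond the housing. Origin under its centre. Leave it alone.
- spanner: Loose spanner, 200 mm long, lying beyond the gear shaft. Leave it alone.
Things that resemble listed ones, but are neither listed nor needed, are in the scene too. Leave any blue or green look-alike of the part that bears cap_center alone.

How it is judged:
By the outcome, as a careful person would: the job done as asked, in the order asked, and still so for the second after the job is handed in, while the arm keeps its last pose, push and grip.
It also fails if it takes over 61 s, if anything falls off the work surface, if the arm or the gripper's body presses on something with over 40 N, if the wrist force passes 120 N, or if a joint passes its speed limit or range.

## Working session

There is one attempt and no reset: what is moved stays moved. The work goes in short steps, Python scripts to look and compute and a tool call to move; the robot and the scene stay as the last step left them, time stands still between calls to the robot, and variables do not carry over. Pictures are saved under pics/ and viewed, and the job is handed in when it is done.

Besides the shell and the picture viewer there is one more tool, called after "Request:" by a JSON object that holds its "name" and its "arguments", one argument or row to a line. play_rows: Moves the arm, as the interface text tells. Its arguments: {"type":"object","properties":{"targets":{"type":"array","items":{"type":"object","properties":{"fingers":{"type":"number"},"x":{"type":"number"},"y":{"type":"number"},"z":{"type":"number"},"wx":{"type":"number"},"wy":{"type":"number"},"wz":{"type":"number"}}}},"grip_force":{"type":"number"}},"required":["targets"]}

```bash
mkdir -p pics; ls
python3 - <<'E'
from workcell import bot
import cv2,numpy as np
np.set_printoptions(precision=4,suppress=True)
o=bot.get_obs();print(o)
for n in("scene","top"):
    p,d=bot.camera(n);cv2.imwrite(f"pics/{n}0.png",p);np.save(f"{n}0.npy",d)
    print(n,bot.get_calibration(n))
E
```

```text
pics
{'time': 0.0, 'q': array([74.5996,  5.0121, 10.035 , 95.0989,  0.0008, 89.9985]), 'qd': array([ 0.0374,  0.0481,  0.0232, -0.054 , -0.0632, -0.0288]), 'joint_efforts': array([ -0.0009, -52.0387,  46.4806,   0.0161,  -0.0001,   0.    ]), 'ee_pos': array([0.146 , 0.5301, 0.2416]), 'tcp_rot': array([-179.924 ,   -0.0008,  164.6012]), 'wrist_force': array([-0.2317,  0.699 , -0.0162]), 'torque': array([-0.0322, -0.0144, -0.0054]), 'opening': 0.08544061739107682}
scene {'fx': 399.7302321508377, 'fy': 399.7302321508377, 'cx': 321.1107103005375, 'cy': 203.67611609652002, 'camera_from_world': array([[-0.3123,  0.9499, -0.0153,  0.0956],
       [ 0.8045,  0.2559, -0.5359, -0.3713],
       [-0.5052, -0.1797, -0.8441,  1.3788],
       [ 0.    ,  0.    ,  0.    ,  1.    ]])}
top {'fx': 479.46514222171754, 'fy': 479.46514222171754, 'cx': 317.3643476997332, 'cy': 202.48051752829014, 'camera_from_world': array([[-0.0007, -1.    ,  0.0095,  0.064 ],
       [-0.9937, -0.0004, -0.112 ,  0.5245],
       [ 0.112 , -0.0096, -0.9937,  1.1904],
       [ 0.    ,  0.    ,  0.    ,  1.    ]])}
```

View pics/scene0.png

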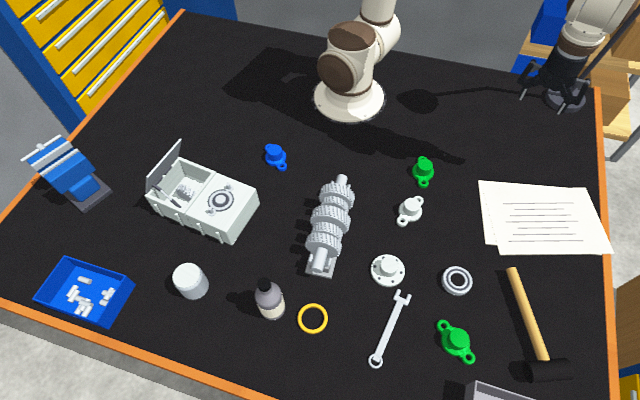

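View pics/top0.png

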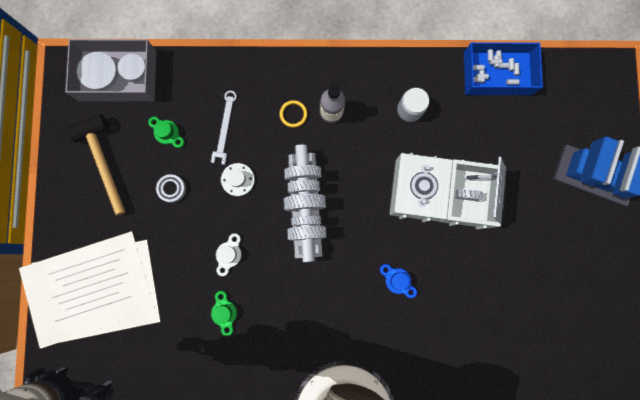

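```bash
cat > h.py <<'E'
from workcell import bot
import cv2,numpy as np
np.set_printoptions(precision=4,suppress=True)
def cal(n):
    c=bot.get_calibration(n);return c,np.array(c["camera_from_world"])
def cloud(n,d):
    c,T=cal(n);v,u=np.mgrid[0:400,0:640]
    P=np.stack([(u-c["cx"])/c["fx"]*d,(v-c["cy"])/c["fy"]*d,d],-1)
    W=(P-T[:3,3])@T[:3,:3]
    W[d<=0]=np.nan
    return W
def proj(n,p):
    c,T=cal(n);q=T[:3,:3]@np.asarray(p)+T[:3,3]
    return np.array([c["fx"]*q[0]/q[2]+c["cx"],c["fy"]*q[1]/q[2]+c["cy"]])
def tri(uv):  # dict name->(u,v)
    A=[];b=[]
    for n,(u,v) in uv.items():
        c,T=cal(n)
        for k,(f,cc,x) in enumerate(((c["fx"],c["cx"],u),(c["fy"],c["cy"],v))):
            r=(x-cc)/f; A.append(T[k,:3]-r*T[2,:3]); b.append(r*T[2,3]-T[k,3])
    A=np.array(A);b=np.array(b);s=np.linalg.lstsq(A,b,rcond=None)[0]
    return s,A@s-b
def atz(n,u,v,z):
    c,T=cal(n);r=T[:3,:3].T@np.array([(u-c["cx"])/c["fx"],(v-c["cy"])/c["fy"],1]);o=-T[:3,:3].T@T[:3,3]
    return o+r*(z-o[2])/r[2]
E
python3 - <<'E'
from h import *
for q in("cap_center","stud_tips","cover_hinge","housing","round_flange","gear_shaft"):
    r={}
    for n in("scene","top"):
        r[n]=[(np.round(x["point"],1),round(x["confidence"],2)) for x in bot.place_of(q,n)]
    print(q,r)
print(bot.get_obs()["time"])
for n,(u,v,w,h) in {"scene":(380,140,70,130),"top":(180,150,80,195)}.items():
    p=cv2.imread(f"pics/{n}0.png");cv2.imwrite(f"pics/{n}_cap.png",cv2.resize(p[v:v+h,u:u+w],None,fx=4 if n=="scene" else 3,fy=4 if n=="scene" else 3,interpolation=cv2.INTER_CUBIC))
p=cv2.imread("pics/top0.png")[140:240,380:520];cv2.imwrite("pics/top_h.png",cv2.resize(p,None,fx=5,fy=5,interpolation=cv2.INTER_CUBIC))
p=cv2.imread("pics/scene0.png")[130:250,135:270];cv2.imwrite("pics/scene_h.png",cv2.resize(p,None,fx=4.8,fy=4.8,interpolation=cv2.INTER_CUBIC))
E
```

```text
cap_center {'scene': [(array([338.6, 460. ]), 0.86), (array([151.7, 277.7]), 0.8), (array([209.2, 412. ]), 0.77), (array([168.7, 420. ]), 0.73)], 'top': [(array([284.2, 398.5]), 0.79), (array([129. , 163.1]), 0.67), (array([251., 229.]), 0.64)]}
stud_tips {'scene': [(array([192.5, 213.5]), 0.73), (array([282.4, 457.3]), 0.29)], 'top': [(array([185.7, 426.2]), 0.65), (array([198.1, 501.4]), 0.61)]}
cover_hinge {'scene': [(array([175.5, 160.8]), 0.89)], 'top': [(array([197.2, 503.6]), 0.91)]}
housing {'scene': [(array([206.7, 207.9]), 0.76)], 'top': [(array([190.3, 441.2]), 0.8)]}
round_flange {'scene': [(array([272.9, 390.2]), 0.7)], 'top': [(array([177.8, 237.3]), 0.88), (array([112.8, 334. ]), 0.67)]}
gear_shaft {'scene': [(array([220.7, 333. ]), 0.76)], 'top': [(array([204.1, 302.1]), 0.6)]}
0.7
```

Run:
```python
from h import *
for n in("top","scene"):
    W=cloud(n,np.load(f"{n}0.npy"))
    # table check
    t=W[...,2][(np.abs(W[...,2])<.02)];print(n,"table z",np.median(t))
    # housing top
    m=(np.abs(W[...,2]-.08)<.006)&(W[...,0]>.35)&(W[...,0]<.7)&(W[...,1]>-.42)&(W[...,1]<-.05)
    pts=W[m];print("ht",len(pts),np.median(pts[:,2]))
    if n=="top": print(cv2.minAreaRect(pts[:,:2].astype(np.float32)))
```

```text
top table z 9.736121559714557e-05
ht 3649 0.0801466642302915
((0.5526162981987, -0.26176393032073975), (0.26303380727767944, 0.15100538730621338), 82.39064025878906)
scene table z -0.0006214494548564358
ht 2831 0.07926639922223548
```

View pics/top_h.png

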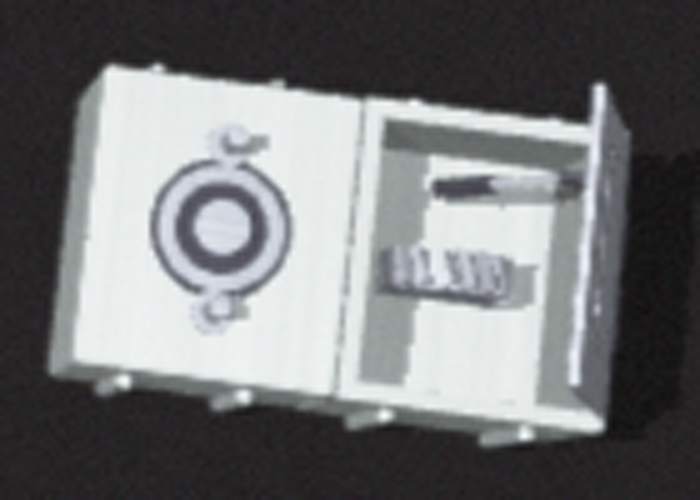

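View pics/scene_h.png

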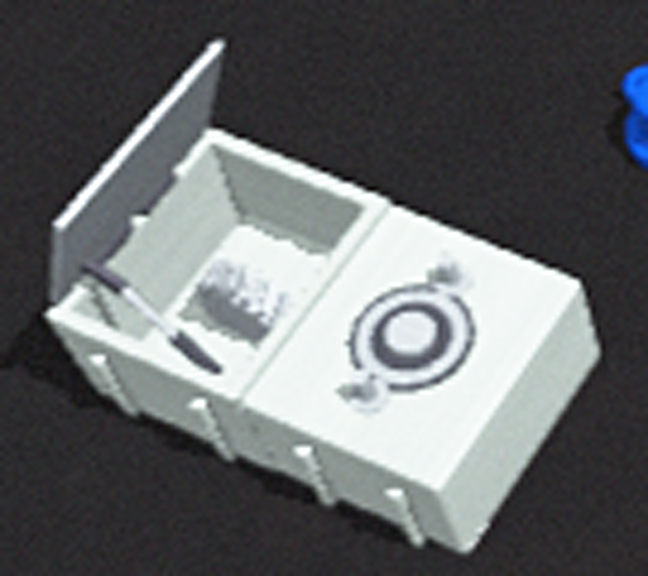

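View pics/top_cap.png

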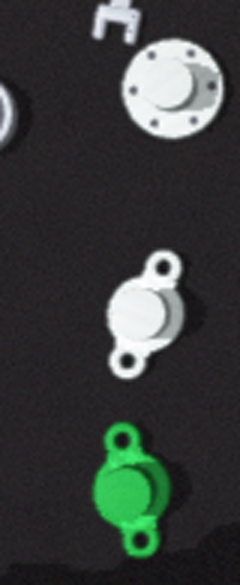

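View pics/scene_cap.png

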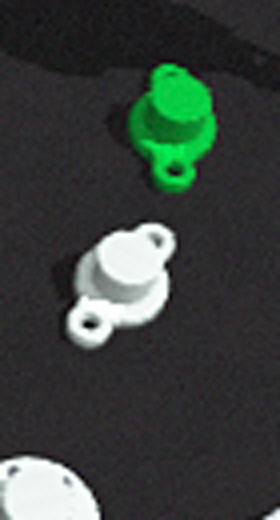

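Run:
```python
from h import *
for n in("top","scene"):
    W=cloud(n,np.load(f"{n}0.npy"))
    reg=(W[...,0]>.35)&(W[...,0]<.75)&(W[...,1]>-.45)&(W[...,1]<-.05)
    m=reg&(W[...,2]>.089)&(W[...,2]<.108)&(W[...,1]>-.3)
    k,l=cv2.connectedComponents(m.astype(np.uint8),connectivity=8)
    print(n)
    for i in range(1,k):
        s=l==i
        if s.sum()>2:
            vv,uu=np.nonzero(s);print(s.sum(),uu.mean(),vv.mean(),W[s].mean(0),W[s][:,2].max())
    m=reg&(W[...,2]>.0845)&(W[...,2]<.0885)&(W[...,1]>-.27);vv,uu=np.nonzero(m)
    print("shaft end",m.sum(),np.median(W[m],0) if m.sum() else 0)
    # cover
    m=reg&(W[...,2]>.11)&(W[...,1]<-.25);P=W[m];c=P.mean(0);U,S,V=np.linalg.svd(P-c);print("cover",m.sum(),c,V[2],S/np.sqrt(len(P)),P.max(0),P.min(0),"ang",np.degrees(np.arccos(abs(V[2,2]))))
    # cap
    reg=(W[...,0]>.28)&(W[...,0]<.50)&(W[...,1]>.17)&(W[...,1]<.36)
    g=cv2.imread(f"pics/{n}0.png");hsv=cv2.cvtColor(g,cv2.COLOR_BGR2HSV)
    white=(hsv[...,1]<60)&(hsv[...,2]>90)
    m=reg&white&(np.abs(W[...,2]-.042)<.004);print("boss top",m.sum(),np.median(W[m],0),cv2.minEnclosingCircle(W[m][:,:2].astype(np.float32)))
    m=reg&white&(np.abs(W[...,2]-.012)<.005)
    k,l=cv2.connectedComponents(m.astype(np.uint8))
    for i in range(1,k):
        if (l==i).sum()>15: print("plate",(l==i).sum(),W[l==i].mean(0),cv2.minAreaRect(W[l==i][:,:2].astype(np.float32)))
p=cv2.imread("pics/top0.png")
cv2.imwrite("pics/c1.png",cv2.resize(p[225:285,200:260],None,fx=10,fy=10,interpolation=cv2.INTER_CUBIC))
cv2.imwrite("pics/c2.png",cv2.resize(p[160:210,395:455],None,fx=10,fy=10,interpolation=cv2.INTER_CUBIC))
p=cv2.imread("pics/scene0.png")
cv2.imwrite("pics/c3.png",cv2.resize(p[180:240,385:445],None,fx=10,fy=10,interpolation=cv2.INTER_CUBIC))
cv2.imwrite("pics/c4.png",cv2.resize(p[175:225,195:245],None,fx=10,fy=10,interpolation=cv2.INTER_CUBIC))
```

```text
top
18 427.0 167.5 [ 0.602  -0.2009  0.0994] 0.10386766475583621
16 421.8125 183.6875 [ 0.5637 -0.1894  0.0906] 0.0927144464221684
7 427.57142857142856 183.14285714285714 [ 0.5651 -0.2035  0.0903] 0.09163042443796601
5 426.4 188.2 [ 0.5526 -0.2003  0.0907] 0.09246035830132526
17 423.11764705882354 201.41176470588235 [ 0.5192 -0.1892  0.1003] 0.10616106986589247
shaft end 182 [ 0.5598 -0.1977  0.0858]
cover 461 [ 0.5385 -0.3489  0.164 ] [-0.1155 -0.8616  0.4943] [0.0389 0.0287 0.0014] [ 0.61   -0.3235  0.1942] [ 0.4705 -0.3821  0.1105] ang 60.3770372961433
boss top 227 [0.3943 0.2908 0.0419] ((0.3943195641040802, 0.29072481393814087), 0.022274179384112358)
plate 363 [0.3939 0.2879 0.0115] ((0.3945738971233368, 0.29121947288513184), (0.10501258075237274, 0.06187451630830765), 2.5812904834747314)
scene
19 228.21052631578948 185.10526315789474 [ 0.5242 -0.1874  0.0971] 0.10325247564106727
5 220.4 196.0 [ 0.5586 -0.1955  0.0903] 0.09103393286014719
21 210.52380952380952 209.1904761904762 [ 0.6068 -0.1984  0.097 ] 0.10265671671877305
shaft end 79 [ 0.565  -0.1925  0.0863]
cover 490 [ 0.5488 -0.3465  0.1574] [ 0.1208  0.8916 -0.4363] [0.0412 0.0281 0.0012] [ 0.6142 -0.3213  0.1912] [ 0.4746 -0.3798  0.1102] ang 64.13129574480627
boss top 170 [0.3969 0.2935 0.0411] ((0.39649105072021484, 0.29337742924690247), 0.022580906748771667)
plate 34 [0.3528 0.31   0.0112] ((0.3539898097515106, 0.3103850185871124), (0.02902948297560215, 0.01754988543689251), 54.562496185302734)
plate 222 [0.4174 0.2871 0.0113] ((0.4150007963180542, 0.29231956601142883), (0.07537456601858139, 0.06211363524198532), 0.4702663719654083)
```

View pics/c1.png

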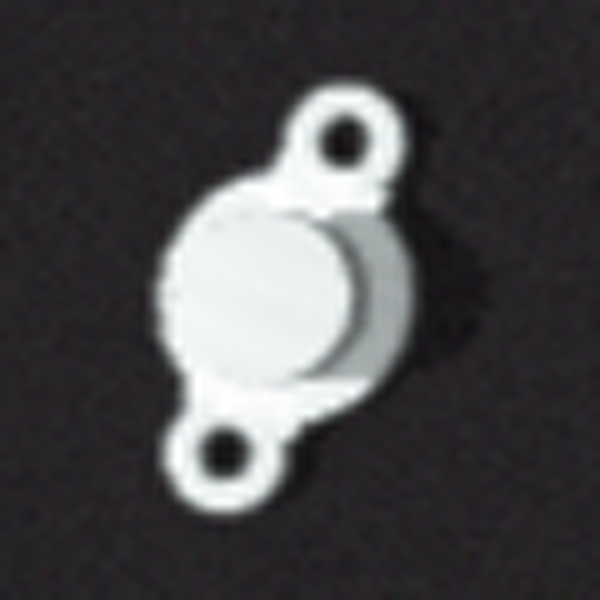

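View pics/c2.png

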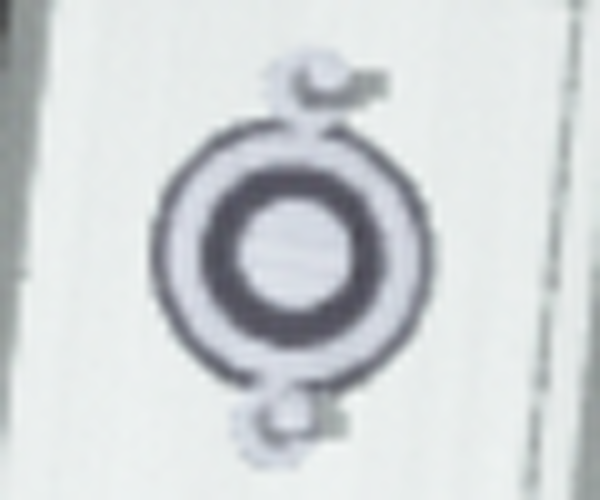

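View pics/c3.png

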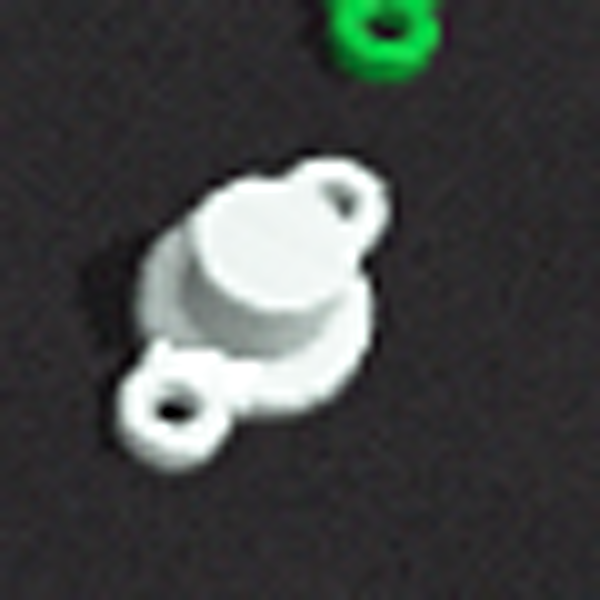

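View pics/c4.png

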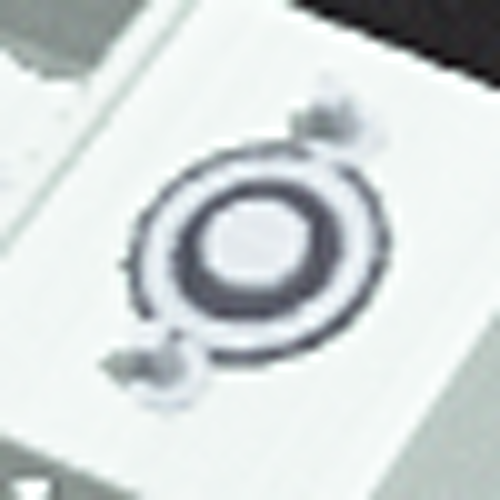

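Run:
```python
from h import *
f=lambda x,y,ox,oy:((x+.5)/10-.5+ox,(y+.5)/10-.5+oy)
def pr(*a):print(*a)
a=atz("top",*f(344,138,200,225),.012);b=atz("top",*f(225,455,200,225),.012)
pr("cap holes top",a,b,(a+b)/2,np.linalg.norm(a-b),np.degrees(np.arctan2(*(a-b)[[1,0]])))
a=atz("scene",*f(345,195,385,180),.010);b=atz("scene",*f(178,405,385,180),.010)
pr("cap holes scene",a,b,(a+b)/2,np.linalg.norm(a-b),np.degrees(np.arctan2(*(a-b)[[1,0]])))
a=f(258,297,200,225);b=f(278,242,385,180)
pr("boss tri",tri({"top":a,"scene":b}),atz("top",*a,.042),atz("scene",*b,.042))
a=f(294,253,395,160);b=f(258,240,195,175)
pr("shaftend tri",tri({"top":a,"scene":b}),atz("top",*a,.088),atz("scene",*b,.088))
a=atz("top",*f(330,75,395,160),.102);b=atz("top",*f(293,410,395,160),.102)
pr("studs top",a,b,(a+b)/2,np.linalg.norm(a-b),np.degrees(np.arctan2(*(a-b)[[1,0]])))
# hinge: housing corners in top z=.08
g=lambda x,y:((x+.5)/5-.5+380,(y+.5)/5-.5+140)
for nm,x,y,z in(("+y+x",107,67,.08),("+y-x",75,363,.08),("-y-x",605,415,.08),("cov a",598,85,.19),("cov b",575,385,.19)):
    pr(nm,atz("top",*g(x,y),z))
g=lambda x,y:((x+.5)/4.8-.5+135,(y+.5)/4.8-.5+130)
for nm,x,y,z in(("+y-x",585,285,.08),("+y+x",437,490,.08),("-y-x",213,130,.08),("-y+x",50,313,.08),("cov a",222,42,.19),("cov b",55,225,.19)):
    pr("scene",nm,atz("scene",*g(x,y),z))
```

```text
cap holes top [0.4342 0.2768 0.012 ] [0.354  0.3054 0.012 ] [0.3941 0.2911 0.012 ] 0.08511619218308561 -19.637965008791884
cap holes scene [0.3535 0.3089 0.01  ] [0.4357 0.2782 0.01  ] [0.3946 0.2936 0.01  ] 0.08766373702983232 159.51854967014748
boss tri (array([0.3938, 0.293 , 0.0379]), array([ 0.0003, -0.0001,  0.0003, -0.    ])) [0.3937 0.2925 0.042 ] [0.3967 0.2925 0.042 ]
shaftend tri (array([ 0.5619, -0.1962,  0.0825]), array([-0.0002,  0.0001, -0.0002, -0.    ])) [ 0.5612 -0.1951  0.088 ] [ 0.5648 -0.1932  0.088 ]
studs top [ 0.6026 -0.2017  0.102 ] [ 0.5211 -0.1906  0.102 ] [ 0.5618 -0.1962  0.102 ] 0.08223890258790026 -7.719072936925641
+y+x [ 0.6419 -0.1422  0.08  ]
+y-x [ 0.4951 -0.1237  0.08  ]
-y-x [ 0.4697 -0.3816  0.08  ]
cov a [ 0.6099 -0.3416  0.19  ]
cov b [ 0.4752 -0.3256  0.19  ]
scene +y-x [ 0.5029 -0.1175  0.08  ]
scene +y+x [ 0.6473 -0.1403  0.08  ]
scene -y-x [ 0.4667 -0.3736  0.08  ]
scene -y+x [ 0.6112 -0.3963  0.08  ]
scene cov a [ 0.4804 -0.3214  0.19  ]
scene cov b [ 0.6149 -0.3422  0.19  ]
```

```bash
cat > mv.py <<'E'
import sys,numpy as np,json
# state file cmd.json: x y z yaw ; usage: mv.py x y z yaw  -> prints tool deltas & saves as 'next'
def delta(c,t):
    y=np.radians(c[3]);ex=np.array([np.cos(y),np.sin(y),0]);ey=np.array([np.sin(y),-np.cos(y),0])
    d=np.array(t[:3])-c[:3];w=-(((t[3]-c[3])+180)%360-180)
    return [round(float(v),4) for v in (d@ex,d@ey,-d[2])]+[round(w,2)]
def world(c,dl):
    y=np.radians(c[3]);ex=np.array([np.cos(y),np.sin(y),0]);ey=np.array([np.sin(y),-np.cos(y),0])
    p=np.array(c[:3])+dl[0]*ex+dl[1]*ey-np.array([0,0,dl[2]]);return [*map(float,p),c[3]-dl[3]]
E
python3 - <<'E'
from mv import *
c=[.146,.53,.242,164.6]
for t in([.42,.0,.25,123],[.540,-.383,.242,82.3]):print(delta(c,t))
E
```

```text
[-0.4049, -0.4382, -0.008, 41.6]
[-0.6223, -0.7756, -0.0, 82.3]
```

Request:
{"name": "play_rows", "arguments": {
  "targets": [
    {"fingers": -1, "x": -0.405, "y": -0.438, "z": -0.008, "wz": 41.6},
    {"fingers": -1, "x": -0.405, "y": -0.438, "z": -0.008, "wz": 41.6},
    {"fingers": -1, "x": -0.405, "y": -0.438, "z": -0.008, "wz": 41.6},
    {"fingers": -1, "x": -0.405, "y": -0.438, "z": -0.008, "wz": 41.6},
    {"fingers": -1, "x": -0.405, "y": -0.438, "z": -0.008, "wz": 41.6},
    {"fingers": -1, "x": -0.405, "y": -0.438, "z": -0.008, "wz": 41.6},
    {"fingers": -1, "x": -0.405, "y": -0.438, "z": -0.008, "wz": 41.6},
    {"fingers": -1, "x": -0.405, "y": -0.438, "z": -0.008, "wz": 41.6},
    {"fingers": -1, "x": -0.405, "y": -0.438, "z": -0.008, "wz": 41.6},
    {"fingers": -1, "x": -0.405, "y": -0.438, "z": -0.008, "wz": 41.6},
    {"fingers": -1, "x": -0.405, "y": -0.438, "z": -0.008, "wz": 41.6},
    {"fingers": -1, "x": -0.405, "y": -0.438, "z": -0.008, "wz": 41.6},
    {"fingers": -1, "x": -0.405, "y": -0.438, "z": -0.008, "wz": 41.6},
    {"fingers": -1, "x": -0.405, "y": -0.438, "z": -0.008, "wz": 41.6},
    {"fingers": -1, "x": -0.405, "y": -0.438, "z": -0.008, "wz": 41.6},
    {"fingers": -1, "x": -0.405, "y": -0.438, "z": -0.008, "wz": 41.6}
  ]
}}

```text
$.targets[0]: bad value
```

Run:
```python
from h import *
from mv import *
o=bot.get_obs();print(o)
c=world([.146,.53,.242,164.6],[-.405,-.438,-.008,41.6]);print(c)
print(delta(c,[.540,-.383,.242,82.3]))
```

```text
{'time': 0.7, 'q': array([74.5992,  4.9801, 10.0785, 95.0988,  0.0009, 90.0014]), 'qd': array([-0.0322,  0.0196, -0.0297,  0.0399,  0.0164, -0.0355]), 'joint_efforts': array([  0.0003, -51.9958,  46.4786,   0.0012,   0.    ,  -0.    ]), 'ee_pos': array([0.1461, 0.5303, 0.2423]), 'tcp_rot': array([-179.9996,   -0.0009,  164.5978]), 'wrist_force': array([-0.9369,  0.1382,  0.6912]), 'torque': array([-0.033 , -0.0192, -0.0418]), 'opening': 0.08540825548686848}
[0.4201450592555922, 0.00017598536330215575, 0.25, 123.0]
[-0.3866, -0.1082, 0.008, 40.7]
```

Request:
{"name": "play_rows", "arguments": {
  "targets": [
    {"fingers": -1, "x": -0.405, "y": -0.438, "z": -0.008, "wx": 0, "wy": 0, "wz": 41.6},
    {"fingers": -1, "x": -0.405, "y": -0.438, "z": -0.008, "wx": 0, "wy": 0, "wz": 41.6},
    {"fingers": -1, "x": -0.405, "y": -0.438, "z": -0.008, "wx": 0, "wy": 0, "wz": 41.6},
    {"fingers": -1, "x": -0.405, "y": -0.438, "z": -0.008, "wx": 0, "wy": 0, "wz": 41.6},
    {"fingers": -1, "x": -0.405, "y": -0.438, "z": -0.008, "wx": 0, "wy": 0, "wz": 41.6},
    {"fingers": -1, "x": -0.405, "y": -0.438, "z": -0.008, "wx": 0, "wy": 0, "wz": 41.6},
    {"fingers": -1, "x": -0.405, "y": -0.438, "z": -0.008, "wx": 0, "wy": 0, "wz": 41.6},
    {"fingers": -1, "x": -0.405, "y": -0.438, "z": -0.008, "wx": 0, "wy": 0, "wz": 41.6},
    {"fingers": -1, "x": -0.405, "y": -0.438, "z": -0.008, "wx": 0, "wy": 0, "wz": 41.6},
    {"fingers": -1, "x": -0.405, "y": -0.438, "z": -0.008, "wx": 0, "wy": 0, "wz": 41.6},
    {"fingers": -1, "x": -0.405, "y": -0.438, "z": -0.008, "wx": 0, "wy": 0, "wz": 41.6},
    {"fingers": -1, "x": -0.405, "y": -0.438, "z": -0.008, "wx": 0, "wy": 0, "wz": 41.6},
    {"fingers": -1, "x": -0.405, "y": -0.438, "z": -0.008, "wx": 0, "wy": 0, "wz": 41.6},
    {"fingers": -1, "x": -0.405, "y": -0.438, "z": -0.008, "wx": 0, "wy": 0, "wz": 41.6},
    {"fingers": -1, "x": -0.405, "y": -0.438, "z": -0.008, "wx": 0, "wy": 0, "wz": 41.6},
    {"fingers": -1, "x": -0.405, "y": -0.438, "z": -0.008, "wx": 0, "wy": 0, "wz": 41.6}
  ]
}}

```text
time: 2.03
ee_pos: [0.4211, -0.0023, 0.2499]
tcp_rot: [-180.0, 0.0, 122.7]
wrist_force: [0.0, 0.1, -0.1]
opening: -0.0001
```

Run:
```python
from h import *
o=bot.get_obs();print(o["time"],o["q"],o["ee_pos"],o["tcp_rot"],o["wrist_force"],o["opening"])
```

```text
2.0333 [ -0.3012 -12.2973  -5.4434  96.8768  -0.0266  56.9552] [ 0.4211 -0.0023  0.2499] [-179.9664    0.0098  122.7436] [ 0.007   0.1    -0.1382] -9.812178091725525e-05
```

Request:
{"name": "play_rows", "arguments": {
  "targets": [
    {"fingers": -1, "x": -0.387, "y": -0.108, "z": 0, "wx": 0, "wy": 0, "wz": 40.7},
    {"fingers": -1, "x": -0.387, "y": -0.108, "z": 0, "wx": 0, "wy": 0, "wz": 40.7},
    {"fingers": -1, "x": -0.387, "y": -0.108, "z": 0, "wx": 0, "wy": 0, "wz": 40.7},
    {"fingers": -1, "x": -0.387, "y": -0.108, "z": 0, "wx": 0, "wy": 0, "wz": 40.7},
    {"fingers": -1, "x": -0.387, "y": -0.108, "z": 0, "wx": 0, "wy": 0, "wz": 40.7},
    {"fingers": -1, "x": -0.387, "y": -0.108, "z": 0, "wx": 0, "wy": 0, "wz": 40.7},
    {"fingers": -1, "x": -0.387, "y": -0.108, "z": 0, "wx": 0, "wy": 0, "wz": 40.7},
    {"fingers": -1, "x": -0.387, "y": -0.108, "z": 0, "wx": 0, "wy": 0, "wz": 40.7},
    {"fingers": -1, "x": -0.387, "y": -0.108, "z": 0, "wx": 0, "wy": 0, "wz": 40.7},
    {"fingers": -1, "x": -0.387, "y": -0.108, "z": 0, "wx": 0, "wy": 0, "wz": 40.7},
    {"fingers": -1, "x": -0.387, "y": -0.108, "z": 0, "wx": 0, "wy": 0, "wz": 40.7},
    {"fingers": -1, "x": -0.387, "y": -0.108, "z": 0, "wx": 0, "wy": 0, "wz": 40.7},
    {"fingers": -1, "x": -0.387, "y": -0.108, "z": 0.033, "wx": 0, "wy": 0, "wz": 40.7},
    {"fingers": -1, "x": -0.387, "y": -0.108, "z": 0.067, "wx": 0, "wy": 0, "wz": 40.7},
    {"fingers": -1, "x": -0.387, "y": -0.108, "z": 0.067, "wx": 0, "wy": 0, "wz": 40.7},
    {"fingers": -1, "x": -0.387, "y": -0.108, "z": 0.067, "wx": 0, "wy": 0, "wz": 40.7}
  ]
}}

```text
time: 3.37
ee_pos: [0.5397, -0.3808, 0.1828]
tcp_rot: [-179.8, -0.1, 82.4]
wrist_force: [-0.3, -0.5, 1.1]
opening: -0.0002
```

Run:
```python
from h import *
from mv import *
o=bot.get_obs();print(o["time"],o["q"],o["ee_pos"],o["tcp_rot"],o["wrist_force"],o["opening"])
p,d=bot.camera("scene");cv2.imwrite("pics/s1.png",cv2.resize(p[60:260,80:300],None,fx=3,fy=3))
print(world([.4201,.0002,.25,123],[-.387,-.108,.067,40.7]))
```

```text
3.3667 [-35.2091  20.0318  21.1711  91.3263   0.0094  62.4099] [ 0.5397 -0.3808  0.1828] [-179.8386   -0.0949   82.3808] [-0.3251 -0.5308  1.1119] -0.00020160611790157837
[0.5402988852127097, -0.383186525576502, 0.183, 82.3]
```

View pics/s1.png

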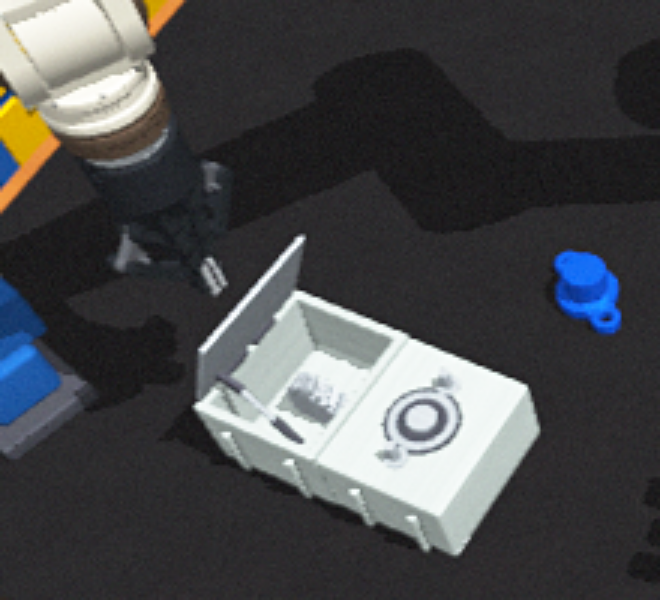

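Request:
{"name": "play_rows", "arguments": {
  "targets": [
    {"fingers": -1, "x": 0.012, "y": 0, "z": 0, "wx": 0, "wy": 0, "wz": 0},
    {"fingers": -1, "x": 0.02, "y": 0, "z": 0, "wx": 0, "wy": 0, "wz": 0},
    {"fingers": -1, "x": 0.026, "y": 0, "z": 0, "wx": 0, "wy": 0, "wz": 0},
    {"fingers": -1, "x": 0.03, "y": 0, "z": 0.002, "wx": 0, "wy": 0, "wz": 0},
    {"fingers": -1, "x": 0.035, "y": 0, "z": 0.005, "wx": 0, "wy": 0, "wz": 0},
    {"fingers": -1, "x": 0.039, "y": 0, "z": 0.008, "wx": 0, "wy": 0, "wz": 0},
    {"fingers": -1, "x": 0.043, "y": 0, "z": 0.011, "wx": 0, "wy": 0, "wz": 0},
    {"fingers": -1, "x": 0.047, "y": 0, "z": 0.014, "wx": 0, "wy": 0, "wz": 0},
    {"fingers": -1, "x": 0.051, "y": 0, "z": 0.018, "wx": 0, "wy": 0, "wz": 0},
    {"fingers": -1, "x": 0.055, "y": 0, "z": 0.021, "wx": 0, "wy": 0, "wz": 0},
    {"fingers": -1, "x": 0.058, "y": 0, "z": 0.025, "wx": 0, "wy": 0, "wz": 0}
  ]
}}

```text
time: 4.33
ee_pos: [0.5481, -0.325, 0.1578]
tcp_rot: [-180.0, -0.0, 82.3]
wrist_force: [0.5, 0.1, 3.2]
opening: -0.0001
```

Run:
```python
from h import *
o=bot.get_obs();print(o["time"],o["ee_pos"],o["tcp_rot"],o["wrist_force"],o["opening"])
p,d=bot.camera("scene");cv2.imwrite("pics/s2.png",cv2.resize(p[60:260,80:300],None,fx=3,fy=3))
```

```text
4.3333 [ 0.5481 -0.325   0.1578] [-179.9855   -0.0137   82.2978] [0.4992 0.1098 3.2047] -7.339660474407434e-05
```

View pics/s2.png

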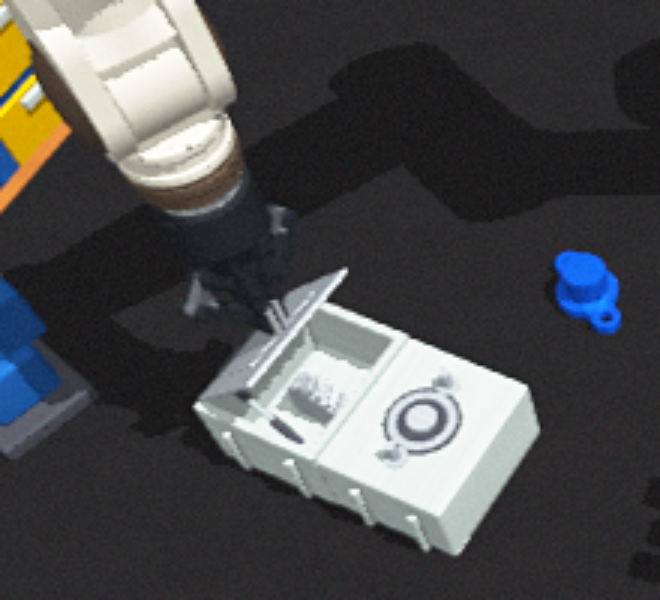

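Request:
{"name": "play_rows", "arguments": {
  "targets": [
    {"fingers": -1, "x": 0.003, "y": 0, "z": 0.003, "wx": 0, "wy": 0, "wz": 0},
    {"fingers": -1, "x": 0.006, "y": 0, "z": 0.007, "wx": 0, "wy": 0, "wz": 0},
    {"fingers": -1, "x": 0.009, "y": 0, "z": 0.011, "wx": 0, "wy": 0, "wz": 0},
    {"fingers": -1, "x": 0.012, "y": 0, "z": 0.015, "wx": 0, "wy": 0, "wz": 0},
    {"fingers": -1, "x": 0.014, "y": 0, "z": 0.019, "wx": 0, "wy": 0, "wz": 0},
    {"fingers": -1, "x": 0.016, "y": 0, "z": 0.024, "wx": 0, "wy": 0, "wz": 0},
    {"fingers": -1, "x": 0.018, "y": 0, "z": 0.028, "wx": 0, "wy": 0, "wz": 0},
    {"fingers": -1, "x": 0.02, "y": 0, "z": 0.033, "wx": 0, "wy": 0, "wz": 0},
    {"fingers": -1, "x": 0.022, "y": 0, "z": 0.038, "wx": 0, "wy": 0, "wz": 0},
    {"fingers": -1, "x": 0.023, "y": 0, "z": 0.043, "wx": 0, "wy": 0, "wz": 0},
    {"fingers": -1, "x": 0.024, "y": 0, "z": 0.048, "wx": 0, "wy": 0, "wz": 0},
    {"fingers": -1, "x": 0.025, "y": 0, "z": 0.053, "wx": 0, "wy": 0, "wz": 0},
    {"fingers": -1, "x": 0.025, "y": 0, "z": 0.056, "wx": 0, "wy": 0, "wz": 0},
    {"fingers": -1, "x": 0.025, "y": 0, "z": 0.059, "wx": 0, "wy": 0, "wz": 0},
    {"fingers": -1, "x": 0.025, "y": 0, "z": 0.061, "wx": 0, "wy": 0, "wz": 0}
  ]
}}

```text
time: 5.63
ee_pos: [0.5515, -0.3007, 0.0969]
tcp_rot: [-180.0, -0.0, 82.3]
wrist_force: [-0.4, 1.5, 13.6]
opening: -0.0002
```

Run:
```python
from h import *
o=bot.get_obs();print(o["time"],o["ee_pos"],o["tcp_rot"],o["wrist_force"],o["opening"])
p,d=bot.camera("scene");cv2.imwrite("pics/s3.png",cv2.resize(p[60:260,80:300],None,fx=3,fy=3))
```

```text
5.6333 [ 0.5515 -0.3007  0.0969] [-179.9923   -0.0037   82.2977] [-0.3719  1.5476 13.5843] -0.00020905579072980632
```

View pics/s3.png

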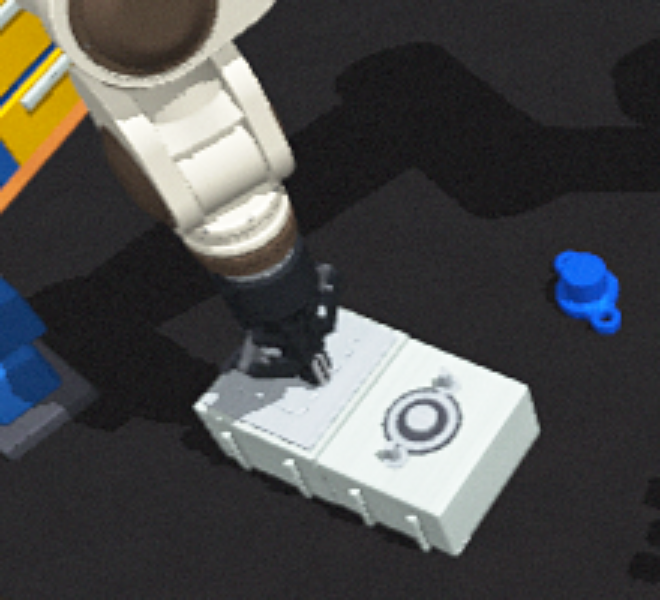

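Request:
{"name": "play_rows", "arguments": {
  "targets": [
    {"fingers": -1, "x": 0, "y": 0, "z": 0.002, "wx": 0, "wy": 0, "wz": 0},
    {"fingers": -1, "x": 0, "y": 0, "z": 0.002, "wx": 0, "wy": 0, "wz": 0},
    {"fingers": -1, "x": 0, "y": 0, "z": -0.02, "wx": 0, "wy": 0, "wz": 0},
    {"fingers": -1, "x": 0, "y": 0, "z": -0.06, "wx": 0, "wy": 0, "wz": 0},
    {"fingers": -1, "x": 0, "y": 0, "z": -0.1, "wx": 0, "wy": 0, "wz": 0},
    {"fingers": -1, "x": 0, "y": 0, "z": -0.14, "wx": 0, "wy": 0, "wz": 0},
    {"fingers": -1, "x": 0, "y": 0, "z": -0.153, "wx": 0, "wy": 0, "wz": 0},
    {"fingers": -1, "x": 0, "y": 0, "z": -0.153, "wx": 0, "wy": 0, "wz": 0}
  ]
}}

```text
time: 6.35
ee_pos: [0.5526, -0.3014, 0.2555]
tcp_rot: [179.6, 0.2, 82.3]
wrist_force: [-0.7, 0.6, -0.6]
opening: 0.0002
```

Run:
```python
from h import *
from mv import *
o=bot.get_obs();print(o["time"],o["q"],o["ee_pos"],o["tcp_rot"])
c=[.5514,-.3009,.25,82.3];print(delta(c,[.42,0,.25,120]))
print(delta([.42,0,.25,120],[.3952,.2922,.15,160.4]))
```

```text
6.35 [-28.6098  16.3295  24.6304  97.8684  -0.0011  69.0976] [ 0.5526 -0.3014  0.2555] [179.5964   0.1553  82.292 ]
[0.2806, -0.1705, -0.0, -37.7]
[0.2655, 0.1246, 0.1, -40.4]
```

Request:
{"name": "play_rows", "arguments": {
  "targets": [
    {"fingers": -1, "x": 0.281, "y": -0.17, "z": 0, "wx": 0, "wy": 0, "wz": -37.7},
    {"fingers": -1, "x": 0.281, "y": -0.17, "z": 0, "wx": 0, "wy": 0, "wz": -37.7},
    {"fingers": -1, "x": 0.281, "y": -0.17, "z": 0, "wx": 0, "wy": 0, "wz": -37.7},
    {"fingers": -1, "x": 0.281, "y": -0.17, "z": 0, "wx": 0, "wy": 0, "wz": -37.7},
    {"fingers": -1, "x": 0.281, "y": -0.17, "z": 0, "wx": 0, "wy": 0, "wz": -37.7},
    {"fingers": -1, "x": 0.281, "y": -0.17, "z": 0, "wx": 0, "wy": 0, "wz": -37.7},
    {"fingers": -1, "x": 0.281, "y": -0.17, "z": 0, "wx": 0, "wy": 0, "wz": -37.7},
    {"fingers": -1, "x": 0.281, "y": -0.17, "z": 0, "wx": 0, "wy": 0, "wz": -37.7},
    {"fingers": -1, "x": 0.281, "y": -0.17, "z": 0, "wx": 0, "wy": 0, "wz": -37.7},
    {"fingers": -1, "x": 0.281, "y": -0.17, "z": 0, "wx": 0, "wy": 0, "wz": -37.7}
  ]
}}

```text
time: 7.18
ee_pos: [0.4202, 0.0019, 0.2501]
tcp_rot: [180.0, 0.0, 120.2]
wrist_force: [0.1, 0.4, 0.1]
opening: 0.0004
```

Request:
{"name": "play_rows", "arguments": {
  "targets": [
    {"fingers": 1, "x": 0.2655, "y": 0.1246, "z": 0, "wx": 0, "wy": 0, "wz": -40.4},
    {"fingers": 1, "x": 0.2655, "y": 0.1246, "z": 0, "wx": 0, "wy": 0, "wz": -40.4},
    {"fingers": 1, "x": 0.2655, "y": 0.1246, "z": 0, "wx": 0, "wy": 0, "wz": -40.4},
    {"fingers": 1, "x": 0.2655, "y": 0.1246, "z": 0, "wx": 0, "wy": 0, "wz": -40.4},
    {"fingers": 1, "x": 0.2655, "y": 0.1246, "z": 0, "wx": 0, "wy": 0, "wz": -40.4},
    {"fingers": 1, "x": 0.2655, "y": 0.1246, "z": 0, "wx": 0, "wy": 0, "wz": -40.4},
    {"fingers": 1, "x": 0.2655, "y": 0.1246, "z": 0, "wx": 0, "wy": 0, "wz": -40.4},
    {"fingers": 1, "x": 0.2655, "y": 0.1246, "z": 0.03, "wx": 0, "wy": 0, "wz": -40.4},
    {"fingers": 1, "x": 0.2655, "y": 0.1246, "z": 0.07, "wx": 0, "wy": 0, "wz": -40.4},
    {"fingers": 1, "x": 0.2655, "y": 0.1246, "z": 0.1, "wx": 0, "wy": 0, "wz": -40.4},
    {"fingers": 1, "x": 0.2655, "y": 0.1246, "z": 0.1, "wx": 0, "wy": 0, "wz": -40.4},
    {"fingers": 1, "x": 0.2655, "y": 0.1246, "z": 0.1, "wx": 0, "wy": 0, "wz": -40.4},
    {"fingers": 1, "x": 0.2655, "y": 0.1246, "z": 0.1, "wx": 0, "wy": 0, "wz": -40.4}
  ]
}}

```text
time: 8.27
ee_pos: [0.3969, 0.2925, 0.152]
tcp_rot: [179.9, 0.1, 160.3]
wrist_force: [-0.3, -0.1, 1.6]
opening: 0.0854
```

Run:
```python
from h import *
o=bot.get_obs();print(o["time"],o["q"],o["ee_pos"],o["tcp_rot"],o["opening"])
p,d=bot.camera("scene");p2,d2=bot.camera("top")
a=cv2.resize(p[60:260,140:480],(680,400));cv2.imwrite("pics/s4.png",a)
W=cloud("top",d2)
reg=(W[...,0]>.44)&(W[...,0]<.67)&(W[...,1]>-.36)&(W[...,1]<-.29)&(W[...,2]>.06)
print(reg.sum(),np.percentile(W[reg][:,2],[2,50,98]))
cv2.imwrite("pics/t4.png",p2)
```

```text
8.2667 [36.3913 -3.7584 -8.7206 84.9478 -0.0039 56.0656] [0.3969 0.2925 0.152 ] [179.9275   0.0535 160.3257] 0.08541662359665152
1787 [0.076  0.0869 0.0919]
```

View pics/s4.png

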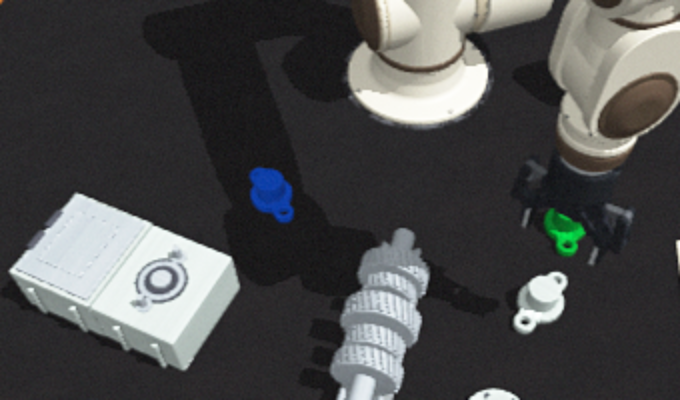

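View pics/t4.png

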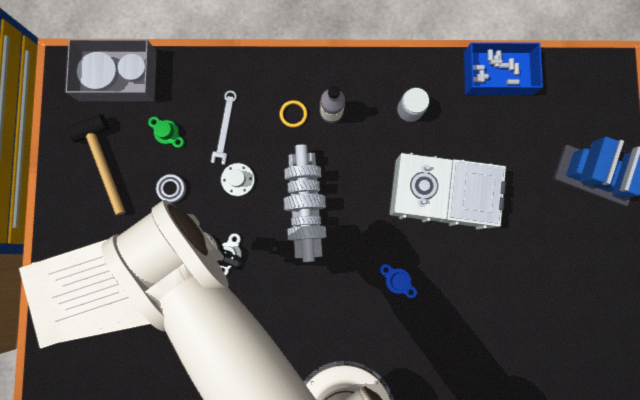

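Run:
```python
from h import *
for z in(.154,.042):
    q=proj("scene",[.3952,.2922,z]);print(z,q,(q-[140,60])*2)
for s in(-1,1):
  y=np.radians(160.4);q=proj("scene",np.array([.3952,.2922,.154])+s*.05*np.array([np.sin(y),-np.cos(y),0]));print((q-[140,60])*2)
```

```text
0.154 [420.3084 179.1763] [560.6168 238.3525]
0.042 [412.3405 203.2874] [544.6809 286.5748]
[526.1447 219.0209]
[596.2807 258.3524]
```

Request:
{"name": "play_rows", "arguments": {
  "targets": [
    {"fingers": 1, "x": 0, "y": 0, "z": 0.04, "wx": 0, "wy": 0, "wz": 0},
    {"fingers": 1, "x": 0, "y": 0, "z": 0.075, "wx": 0, "wy": 0, "wz": 0},
    {"fingers": 1, "x": 0, "y": 0, "z": 0.1, "wx": 0, "wy": 0, "wz": 0},
    {"fingers": 1, "x": 0, "y": 0, "z": 0.115, "wx": 0, "wy": 0, "wz": 0},
    {"fingers": 1, "x": 0, "y": 0, "z": 0.122, "wx": 0, "wy": 0, "wz": 0},
    {"fingers": 1, "x": 0, "y": 0, "z": 0.122, "wx": 0, "wy": 0, "wz": 0},
    {"fingers": 1, "x": 0, "y": 0, "z": 0.122, "wx": 0, "wy": 0, "wz": 0}
  ]
}}

```text
time: 8.95
ee_pos: [0.3968, 0.2932, 0.03]
tcp_rot: [179.9, 0.1, 160.4]
wrist_force: [-0.2, 0.5, 0.7]
opening: 0.0855
```

Request:
{"name": "play_rows", "arguments": {
  "grip_force": 50,
  "targets": [
    {"fingers": -1, "x": 0, "y": 0, "z": 0, "wx": 0, "wy": 0, "wz": 0},
    {"fingers": -1, "x": 0, "y": 0, "z": 0, "wx": 0, "wy": 0, "wz": 0},
    {"fingers": -1, "x": 0, "y": 0, "z": 0, "wx": 0, "wy": 0, "wz": 0},
    {"fingers": -1, "x": 0, "y": 0, "z": 0, "wx": 0, "wy": 0, "wz": 0},
    {"fingers": -1, "x": 0, "y": 0, "z": 0, "wx": 0, "wy": 0, "wz": 0},
    {"fingers": -1, "x": 0, "y": 0, "z": 0, "wx": 0, "wy": 0, "wz": 0},
    {"fingers": -1, "x": 0, "y": 0, "z": 0, "wx": 0, "wy": 0, "wz": 0},
    {"fingers": -1, "x": 0, "y": 0, "z": 0, "wx": 0, "wy": 0, "wz": 0},
    {"fingers": -1, "x": 0, "y": 0, "z": 0, "wx": 0, "wy": 0, "wz": 0},
    {"fingers": -1, "x": 0, "y": 0, "z": 0, "wx": 0, "wy": 0, "wz": 0}
  ]
}}

```text
time: 9.78
ee_pos: [0.3963, 0.293, 0.0295]
tcp_rot: [179.9, 0.1, 160.4]
wrist_force: [-1.4, -1.3, 7.7]
opening: 0.0428
```

Run:
```python
from h import *
o=bot.get_obs();print(o["time"],o["q"],o["ee_pos"],o["tcp_rot"],o["wrist_force"],o["torque"],o["opening"])
p,d=bot.camera("scene")
a=cv2.resize(p[140:260,350:480],None,fx=5,fy=5,interpolation=cv2.INTER_CUBIC);cv2.imwrite("pics/s5.png",a)
```

```text
9.7833 [ 36.4841  -1.4663 -20.1683  71.2086  -0.0082  56.0849] [0.3963 0.293  0.0295] [179.9303   0.0567 160.3991] [-1.4182 -1.2719  7.6522] [-0.3497  0.2547 -0.012 ] 0.04278899009690397
```

View pics/s5.png

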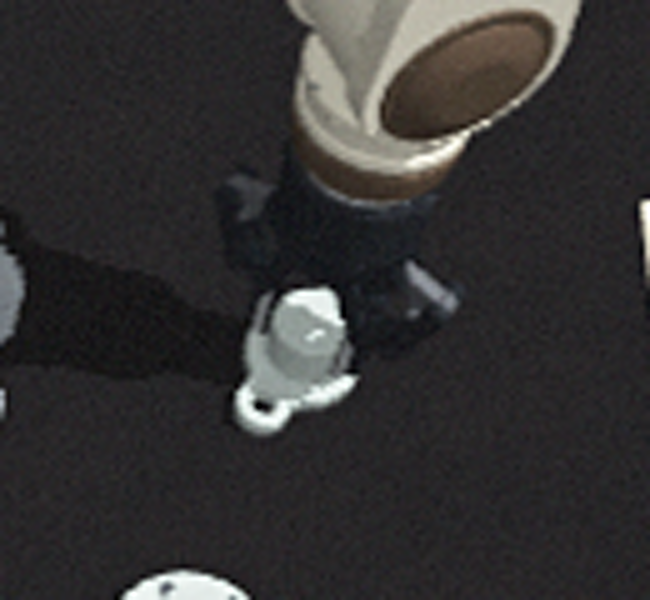

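Request:
{"name": "play_rows", "arguments": {
  "targets": [
    {"fingers": -1, "x": 0, "y": 0, "z": -0.008, "wx": 0, "wy": 0, "wz": 0},
    {"fingers": -1, "x": 0, "y": 0, "z": -0.02, "wx": 0, "wy": 0, "wz": 0},
    {"fingers": -1, "x": 0, "y": 0, "z": -0.045, "wx": 0, "wy": 0, "wz": 0},
    {"fingers": -1, "x": 0, "y": 0, "z": -0.075, "wx": 0, "wy": 0, "wz": 0},
    {"fingers": -1, "x": 0, "y": 0, "z": -0.11, "wx": 0, "wy": 0, "wz": 0},
    {"fingers": -1, "x": 0, "y": 0, "z": -0.145, "wx": 0, "wy": 0, "wz": 0},
    {"fingers": -1, "x": 0, "y": 0, "z": -0.18, "wx": 0, "wy": 0, "wz": 0},
    {"fingers": -1, "x": 0, "y": 0, "z": -0.205, "wx": 0, "wy": 0, "wz": 0},
    {"fingers": -1, "x": 0, "y": 0, "z": -0.22, "wx": 0, "wy": 0, "wz": 0},
    {"fingers": -1, "x": 0, "y": 0, "z": -0.22, "wx": 0, "wy": 0, "wz": 0},
    {"fingers": -1, "x": 0, "y": 0, "z": -0.22, "wx": 0, "wy": 0, "wz": 0},
    {"fingers": -1, "x": 0, "y": 0, "z": -0.22, "wx": 0, "wy": 0, "wz": 0}
  ]
}}

```text
time: 10.83
ee_pos: [0.3955, 0.2925, 0.2471]
tcp_rot: [-179.9, -0.1, 160.4]
wrist_force: [0.2, -1.1, -4.4]
opening: 0.0424
```

Run:
```python
from h import *
from mv import *
o=bot.get_obs();print(o["time"],o["q"],o["ee_pos"],o["tcp_rot"],o["wrist_force"],o["torque"],o["opening"])
p,d=bot.camera("scene")
a=cv2.resize(p[80:260,330:530],None,fx=3.3,fy=3.3,interpolation=cv2.INTER_CUBIC);cv2.imwrite("pics/s6.png",a)
c=[*o["ee_pos"],o["tcp_rot"][2]]
w=[.47,.05,.25,166];print(delta(c,w),delta(w,[.5635,-.194,.25,172.3]))
```

```text
10.8333 [36.4864 -2.7621  2.7536 95.6131  0.0009 56.0854] [0.3955 0.2925 0.2471] [-179.9197   -0.0551  160.4009] [ 0.217  -1.0848 -4.3607] [-0.073   0.0534  0.028 ] 0.04239670961088944
[-0.1515, -0.2035, -0.0029, np.float64(-5.6)] [-0.1498, -0.2141, -0.0, -6.3]
```

View pics/s6.png

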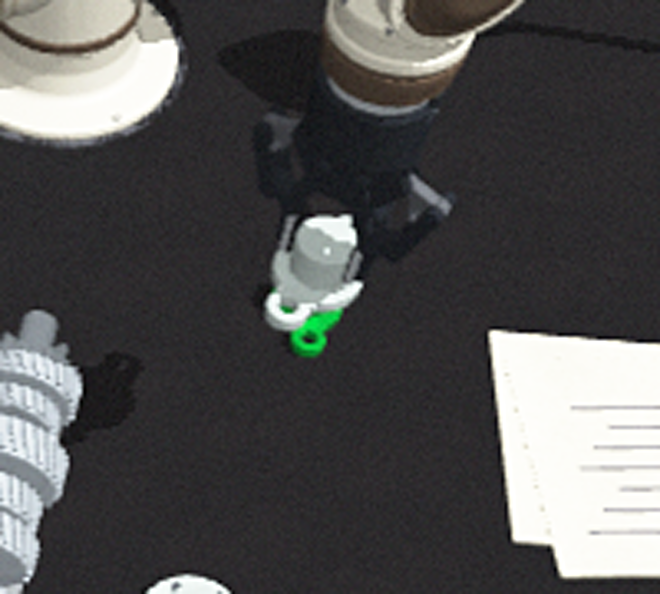

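Request:
{"name": "play_rows", "arguments": {
  "targets": [
    {"fingers": -1, "x": -0.012, "y": -0.016, "z": -0.001, "wx": 0, "wy": 0, "wz": -0.5},
    {"fingers": -1, "x": -0.03, "y": -0.04, "z": -0.002, "wx": 0, "wy": 0, "wz": -1},
    {"fingers": -1, "x": -0.05, "y": -0.067, "z": -0.003, "wx": 0, "wy": 0, "wz": -2},
    {"fingers": -1, "x": -0.07, "y": -0.094, "z": -0.003, "wx": 0, "wy": 0, "wz": -3},
    {"fingers": -1, "x": -0.09, "y": -0.121, "z": -0.003, "wx": 0, "wy": 0, "wz": -4},
    {"fingers": -1, "x": -0.11, "y": -0.148, "z": -0.003, "wx": 0, "wy": 0, "wz": -5},
    {"fingers": -1, "x": -0.13, "y": -0.175, "z": -0.003, "wx": 0, "wy": 0, "wz": -5.6},
    {"fingers": -1, "x": -0.151, "y": -0.203, "z": -0.003, "wx": 0, "wy": 0, "wz": -5.6}
  ]
}}

```text
time: 11.55
ee_pos: [0.4696, 0.0493, 0.2499]
tcp_rot: [-180.0, -0.1, 166.1]
wrist_force: [1.6, 0.8, -3.9]
opening: 0.0423
```

Request:
{"name": "play_rows", "arguments": {
  "targets": [
    {"fingers": -1, "x": -0.019, "y": -0.027, "z": 0, "wx": 0, "wy": 0, "wz": -1},
    {"fingers": -1, "x": -0.038, "y": -0.054, "z": 0, "wx": 0, "wy": 0, "wz": -2},
    {"fingers": -1, "x": -0.057, "y": -0.081, "z": 0, "wx": 0, "wy": 0, "wz": -3},
    {"fingers": -1, "x": -0.076, "y": -0.108, "z": 0, "wx": 0, "wy": 0, "wz": -4},
    {"fingers": -1, "x": -0.095, "y": -0.135, "z": 0, "wx": 0, "wy": 0, "wz": -5},
    {"fingers": -1, "x": -0.114, "y": -0.162, "z": 0, "wx": 0, "wy": 0, "wz": -6},
    {"fingers": -1, "x": -0.131, "y": -0.187, "z": 0, "wx": 0, "wy": 0, "wz": -6.3},
    {"fingers": -1, "x": -0.143, "y": -0.205, "z": 0, "wx": 0, "wy": 0, "wz": -6.3},
    {"fingers": -1, "x": -0.15, "y": -0.214, "z": 0.01, "wx": 0, "wy": 0, "wz": -6.3},
    {"fingers": -1, "x": -0.15, "y": -0.214, "z": 0.03, "wx": 0, "wy": 0, "wz": -6.3},
    {"fingers": -1, "x": -0.15, "y": -0.214, "z": 0.05, "wx": 0, "wy": 0, "wz": -6.3},
    {"fingers": -1, "x": -0.15, "y": -0.214, "z": 0.065, "wx": 0, "wy": 0, "wz": -6.3},
    {"fingers": -1, "x": -0.15, "y": -0.214, "z": 0.075, "wx": 0, "wy": 0, "wz": -6.3},
    {"fingers": -1, "x": -0.15, "y": -0.214, "z": 0.075, "wx": 0, "wy": 0, "wz": -6.3},
    {"fingers": -1, "x": -0.15, "y": -0.214, "z": 0.075, "wx": 0, "wy": 0, "wz": -6.3},
    {"fingers": -1, "x": -0.15, "y": -0.214, "z": 0.075, "wx": 0, "wy": 0, "wz": -6.3}
  ]
}}

```text
time: 12.88
ee_pos: [0.564, -0.1929, 0.1771]
tcp_rot: [-180.0, 0.1, 172.3]
wrist_force: [0.6, -0.3, -2.9]
opening: 0.0421
```

Run:
```python
from h import *
o=bot.get_obs();print(o["time"],o["q"],o["ee_pos"],o["tcp_rot"],o["wrist_force"],o["torque"],o["opening"])
p,d=bot.camera("scene");p2,d2=bot.camera("top");np.save("s7.npy",d);np.save("t7.npy",d2);cv2.imwrite("pics/s7f.png",p);cv2.imwrite("pics/t7f.png",p2)
a=cv2.resize(p[130:250,155:275],None,fx=5,fy=5,interpolation=cv2.INTER_CUBIC);cv2.imwrite("pics/s7.png",a)
a=cv2.resize(p2[130:250,360:520],None,fx=5,fy=5,interpolation=cv2.INTER_CUBIC);cv2.imwrite("pics/t7.png",a)
```

```text
12.8833 [-18.8805  10.4347   8.9077  88.4199   0.0023 -11.1966] [ 0.564  -0.1929  0.1771] [-179.992     0.0526  172.316 ] [ 0.6104 -0.2892 -2.8731] [-0.0213 -0.0067 -0.05  ] 0.04209857133437408
```

View pics/s7.png

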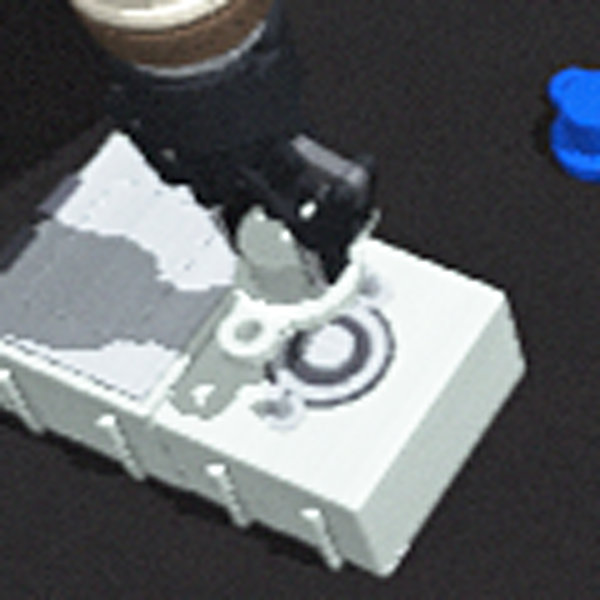

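View pics/t7.png

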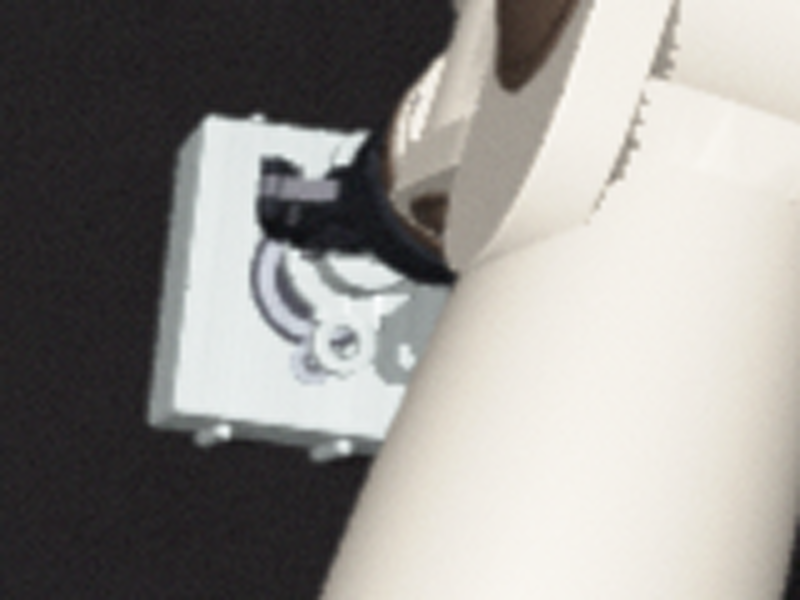

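Run:
```python
from h import *
p=cv2.imread("pics/s7f.png");p2=cv2.imread("pics/t7f.png")
cv2.imwrite("pics/s7z.png",cv2.resize(p[180:220,185:235],None,fx=12,fy=12,interpolation=cv2.INTER_CUBIC))
cv2.imwrite("pics/t7z.png",cv2.resize(p2[170:215,405:455],None,fx=12,fy=12,interpolation=cv2.INTER_CUBIC))
for n,f in(("scene","s7.npy"),("top","t7.npy")):
    W=cloud(n,np.load(f));m=(W[...,2]>.145)&(W[...,2]<.172)&(np.abs(W[...,0]-.563)<.07)&(np.abs(W[...,1]+.194)<.045)
    k,l=cv2.connectedComponents(m.astype(np.uint8))
    for i in range(1,k):
        s=l==i
        if s.sum()>20:
            P=W[s];A=np.c_[P[:,:2]-P[:,:2].mean(0),np.ones(len(P))];c=np.linalg.lstsq(A,P[:,2],rcond=None)[0];vv,uu=np.nonzero(s)
            print(n,s.sum(),np.median(P,0),c,uu.min(),uu.max(),vv.min(),vv.max(),np.percentile(P[:,2],[10,50,90]))
```

```text
scene 335 [ 0.587  -0.1867  0.1582] [-0.0248 -0.0576  0.1578] 199 230 172 202 [0.1513 0.1582 0.1621]
top 28 [ 0.6095 -0.1914  0.1593] [-0.34   -0.4355  0.1584] 426 433 156 163 [0.1528 0.1593 0.1611]
top 285 [ 0.5356 -0.1848  0.1596] [ 0.0429 -0.0221  0.1597] 417 442 179 204 [0.1556 0.1596 0.1629]
```

View pics/s7z.png

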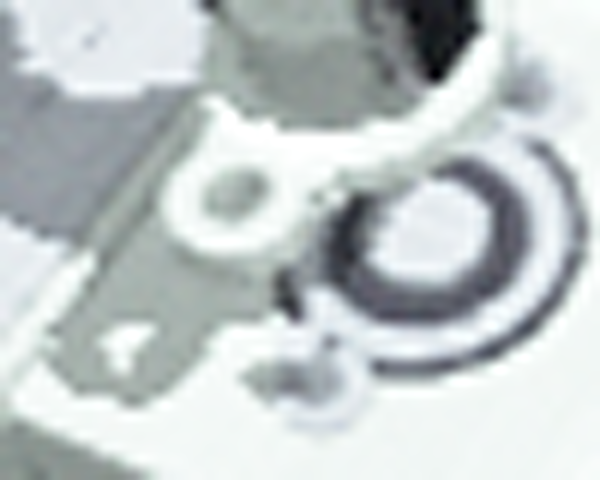

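View pics/t7z.png

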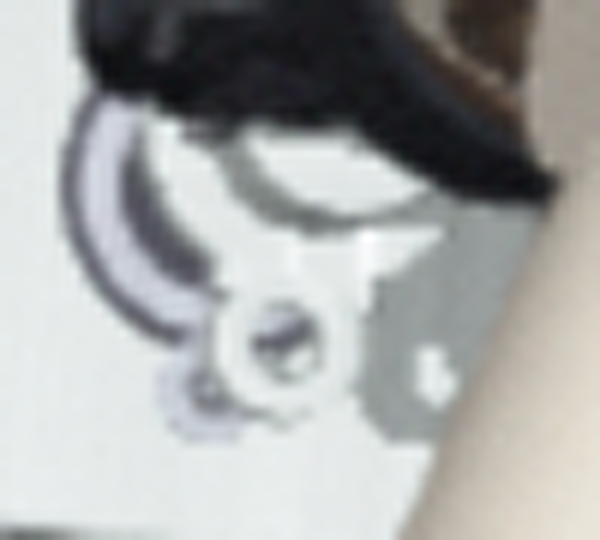

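Run:
```python
from h import *
f=lambda x,y,ox,oy:((x+.5)/12-.5+ox,(y+.5)/12-.5+oy)
z=.1592
ht=atz("top",*f(288,342,405,170),z);hs=atz("scene",*f(238,193,185,180),z)
print("near hole top",ht,"far hole scene",hs)
x=np.array([.991,-.134,0])
seat_t=np.array([(.5612+.5618)/2,(-.1951-.1962)/2,0]);seat_s=np.array([.5648,-.1932,0])
e1=(seat_t-.042*x)-ht;e2=(seat_s+.042*x)-hs
print("err near(top)",e1,"far(scene)",e2)
# ring/stud reference check in the same pics: circle centres z=.08
```

```text
near hole top [ 0.5201 -0.1881  0.1592] far hole scene [ 0.6062 -0.1981  0.1592]
err near(top) [-0.0003 -0.0019 -0.1592] far(scene) [ 0.0002 -0.0007 -0.1592]
```

Request:
{"name": "play_rows", "arguments": {
  "targets": [
    {"fingers": -1, "x": 0, "y": -0.0013, "z": 0.005, "wx": 0, "wy": 0, "wz": 0},
    {"fingers": -1, "x": 0, "y": -0.0013, "z": 0.012, "wx": 0, "wy": 0, "wz": 0},
    {"fingers": -1, "x": 0, "y": -0.0013, "z": 0.019, "wx": 0, "wy": 0, "wz": 0},
    {"fingers": -1, "x": 0, "y": -0.0013, "z": 0.026, "wx": 0, "wy": 0, "wz": 0},
    {"fingers": -1, "x": 0, "y": -0.0013, "z": 0.03, "wx": 0, "wy": 0, "wz": 0},
    {"fingers": -1, "x": 0, "y": -0.0013, "z": 0.033, "wx": 0, "wy": 0, "wz": 0},
    {"fingers": -1, "x": 0, "y": -0.0013, "z": 0.033, "wx": 0, "wy": 0, "wz": 0},
    {"fingers": -1, "x": 0, "y": -0.0013, "z": 0.033, "wx": 0, "wy": 0, "wz": 0},
    {"fingers": -1, "x": 0, "y": -0.0013, "z": 0.033, "wx": 0, "wy": 0, "wz": 0},
    {"fingers": -1, "x": 0, "y": -0.0013, "z": 0.033, "wx": 0, "wy": 0, "wz": 0}
  ]
}}

```text
time: 13.82
ee_pos: [0.5638, -0.1944, 0.1437]
tcp_rot: [-180.0, 0.0, 172.3]
wrist_force: [-0.7, 0.9, -3.5]
opening: 0.0425
```

Run:
```python
from h import *
S=[];T=[];DS=[];DT=[];E=[]
for i in range(6):
    p,d=bot.camera("scene");q,e=bot.camera("top");S.append(p);T.append(q);DS.append(d);DT.append(e);o=bot.get_obs();E.append(np.r_[o["ee_pos"],o["tcp_rot"]])
print(o["time"],np.mean(E,0),np.std(E,0),o["wrist_force"],o["opening"])
p=np.mean(S,0).astype(np.uint8);p2=np.mean(T,0).astype(np.uint8)
cv2.imwrite("pics/s8z.png",cv2.resize(p[180:220,185:235],None,fx=12,fy=12,interpolation=cv2.INTER_CUBIC))
cv2.imwrite("pics/t8z.png",cv2.resize(p2[170:215,405:455],None,fx=12,fy=12,interpolation=cv2.INTER_CUBIC))
for n,D in(("scene",DS),("top",DT)):
    W=cloud(n,np.median(D,0));m=(W[...,2]>.117)&(W[...,2]<.133)&(np.abs(W[...,0]-.563)<.07)&(np.abs(W[...,1]+.194)<.04)
    k,l=cv2.connectedComponents(m.astype(np.uint8))
    for i in range(1,k):
        s=cv2.erode((l==i).astype(np.uint8),np.ones((2,2)))>0
        if s.sum()>20:
            P=W[s];A=np.c_[P[:,:2]-P[:,:2].mean(0),np.ones(len(P))];c=np.linalg.lstsq(A,P[:,2],rcond=None)[0]
            print(n,s.sum(),np.median(P,0),c,np.percentile(P[:,2],[10,50,90]))
```

```text
14.4167 [   0.5637   -0.1944    0.1434 -119.9981    0.0105  172.2995] [  0.       0.       0.0001 134.1628   0.0106   0.0021] [-0.274  0.001 -4.263] 0.04245959764360675
scene 196 [ 0.5894 -0.1888  0.1243] [-0.0474 -0.0545  0.1236] [0.12   0.1243 0.1256]
top 186 [ 0.5336 -0.188   0.1257] [0.0025 0.0009 0.1257] [0.1244 0.1257 0.1271]
```

View pics/s8z.png

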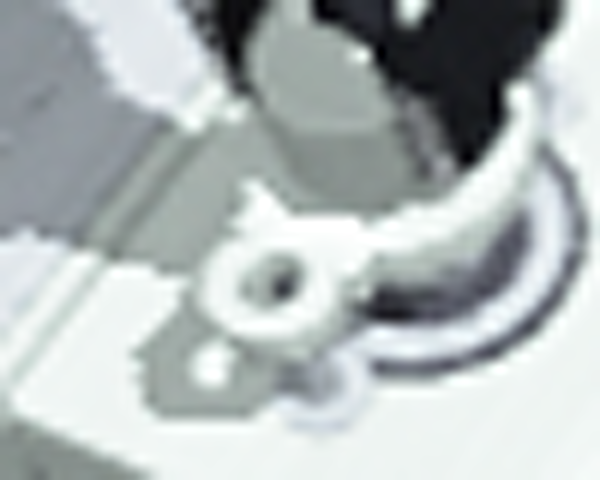

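View pics/t8z.png

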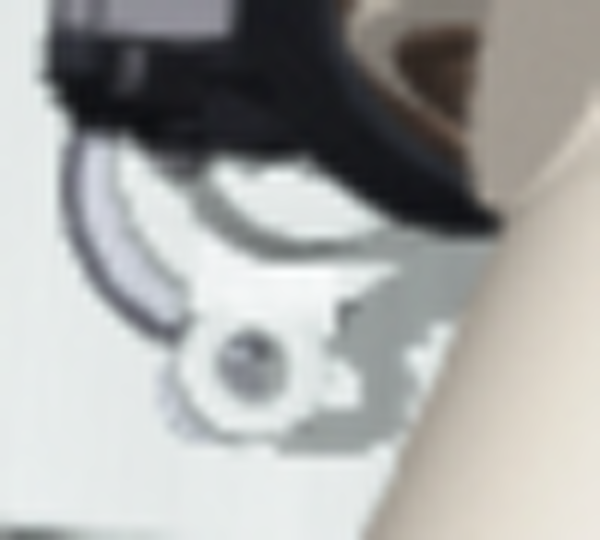

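Run:
```python
from h import *
f=lambda x,y,ox,oy:((x+.5)/12-.5+ox,(y+.5)/12-.5+oy)
z=.1254
ht=atz("top",*f(253,365,405,170),z);hs=atz("scene",*f(271,280,185,180),z)
x=np.array([.991,-.134,0])
st=np.array([.5615,-.1957,0]);ss=np.array([.5648,-.1932,0])
print(ht,hs,"err near",(st-.042*x-ht)[:2],"far",(ss+.042*x-hs)[:2])
# predicted visible stud tip pixels in zooms
for n,s,o_ in(("top",st-.042*x,(405,170)),("scene",ss+.042*x,(185,180))):
    for zz in(.08,.102):
        q=proj(n,[s[0],s[1],zz]);print(n,zz,(q-o_+.5)*12-.5)
```

```text
[ 0.5197 -0.1894  0.1254] [ 0.6062 -0.2003  0.1254] err near [ 0.0001 -0.0007] far [0.0002 0.0015]
top 0.08 [204.2352 390.4732]
top 0.102 [229.0741 378.0422]
scene 0.08 [330.188  394.9547]
scene 0.102 [304.8346 341.5328]
```

Run:
```python
from h import *
f=lambda x,y,ox,oy:((x+.5)/10-.5+ox,(y+.5)/10-.5+oy)
print(atz("scene",*f(257.5,251,195,175),.08),atz("top",*f(292.5,255,395,160),.08))
# fit ellipse on dark ring automatically
for n,(u,v,w,h),z in(("scene",(203,183,35,34),.08),("top",(405,166,38,38),.08)):
    p=cv2.imread(f"pics/{n}0.png");g=cv2.cvtColor(p,cv2.COLOR_BGR2GRAY)[v:v+h,u:u+w]
    G=cv2.resize(g,None,fx=10,fy=10,interpolation=cv2.INTER_CUBIC)
    cs,_=cv2.findContours((G<120).astype(np.uint8),cv2.RETR_LIST,cv2.CHAIN_APPROX_NONE)
    for c in cs:
        if len(c)>150:
            e=cv2.fitEllipse(c);print(n,len(c),[np.round(t,1) for t in e],atz(n,*f(*e[0],u,v),z), atz(n,*f(*e[0],u,v),.088))
```

```text
[ 0.5638 -0.1958  0.08  ] [ 0.5619 -0.1966  0.08  ]
scene 162 [array([252.6, 242.3]), array([16.7, 84. ]), np.float64(51.2)] [ 0.578  -0.1671  0.08  ] [ 0.5821 -0.1633  0.088 ]
scene 310 [array([174.8, 164.2]), array([ 99.5, 117.7]), np.float64(78.8)] [ 0.562  -0.1975  0.08  ] [ 0.5662 -0.1934  0.088 ]
scene 424 [array([176.2, 171.4]), array([130.5, 163.5]), np.float64(70.5)] [ 0.564  -0.1961  0.08  ] [ 0.5682 -0.1921  0.088 ]
top 341 [array([194.1, 193.7]), array([118.5, 121.4]), np.float64(103.8)] [ 0.5622 -0.197   0.08  ] [ 0.561  -0.1951  0.088 ]
top 506 [array([192.1, 196.1]), array([173.4, 177.2]), np.float64(133.6)] [ 0.5616 -0.1965  0.08  ] [ 0.5604 -0.1946  0.088 ]
```

Request:
{"name": "play_rows", "arguments": {
  "targets": [
    {"fingers": -1, "x": -0.0005, "y": -0.0012, "z": 0.0008, "wx": 0, "wy": 0, "wz": 0},
    {"fingers": -1, "x": -0.0005, "y": -0.0012, "z": 0.0017, "wx": 0, "wy": 0, "wz": 0},
    {"fingers": -1, "x": -0.0005, "y": -0.0012, "z": 0.0017, "wx": 0, "wy": 0, "wz": 0},
    {"fingers": -1, "x": -0.0005, "y": -0.0012, "z": 0.0017, "wx": 0, "wy": 0, "wz": 0},
    {"fingers": -1, "x": -0.0005, "y": -0.0012, "z": 0.0017, "wx": 0, "wy": 0, "wz": 0},
    {"fingers": -1, "x": -0.0005, "y": -0.0012, "z": 0.0017, "wx": 0, "wy": 0, "wz": 0}
  ]
}}

```text
time: 14.92
ee_pos: [0.5639, -0.1956, 0.1416]
tcp_rot: [-180.0, 0.0, 172.3]
wrist_force: [0.3, -0.4, -3.5]
opening: 0.0426
```

Run:
```python
from h import *
S=[];T=[];DT=[];E=[]
for i in range(6):
    p,d=bot.camera("scene");q,e=bot.camera("top");S.append(p);T.append(q);DT.append(e);o=bot.get_obs();E.append(np.r_[o["ee_pos"],o["tcp_rot"][2]])
print(o["time"],np.mean(E,0),o["tcp_rot"],o["wrist_force"],o["opening"])
p=np.mean(S,0).astype(np.uint8);p2=np.mean(T,0).astype(np.uint8)
a=cv2.resize(p[185:217,187:220],None,fx=12,fy=12,interpolation=cv2.INTER_CUBIC)
b=cv2.resize(p2[185:217,405:438],None,fx=12,fy=12,interpolation=cv2.INTER_CUBIC)
cv2.imwrite("pics/z9.png",np.hstack([a,b]))
cv2.imwrite("pics/s9f.png",p)
W=cloud("top",np.median(DT,0));m=(W[...,2]>.117)&(W[...,2]<.13)&(np.abs(W[...,0]-.535)<.04)&(np.abs(W[...,1]+.194)<.04)
print(m.sum(),np.median(W[m],0))
x=np.array([.991,-.134,0])
for n,s,o_ in(("scene",np.array([.5639,-.196,0])+.042*x,(187,185)),("top",np.array([.5618,-.1963,0])-.042*x,(405,185))):
    for zz in(.102,.124):
        print(n,zz,(proj(n,[s[0],s[1],zz])-o_+.5)*12-.5)
```

```text
15.5167 [  0.564   -0.1956   0.1416 172.299 ] [179.9999   0.0028 172.3003] [ 0.0203 -0.9657 -3.8375] 0.04287208234035568
245 [ 0.534  -0.1886  0.1239]
scene 0.102 [270.9309 274.7295]
scene 0.124 [244.4811 219.2574]
top 0.102 [232.0335 196.5513]
top 0.124 [257.8924 183.6097]
```

View pics/z9.png

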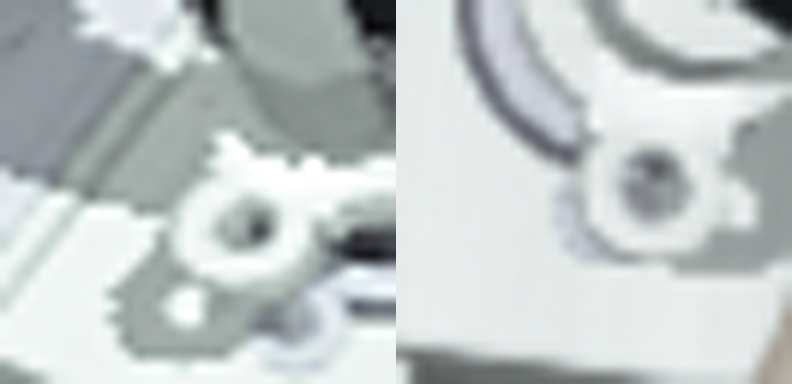

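View pics/s9f.png

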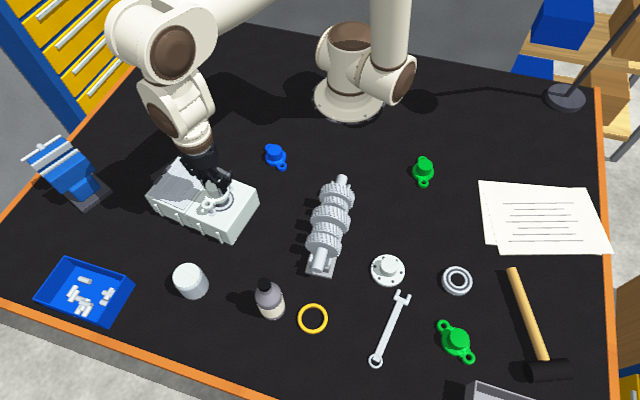

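Run:
```python
from workcell import bot
print(bot.job_done()); o=bot.get_obs();print(o["time"],o["ee_pos"],o["opening"])
```

```text
the job is handed in; nothing more can be done
None
the job is handed in; nothing more can be done
```

I pressed the oil-well cover shut, then took the bare aluminium cap by its boss and carried it over the gear shaft. I left it hovering over the studs, still held, and handed the job in after about 15.5 s. The hand-in gives no verdict, so these are my own last checks:

- **Cover:** it is fully shut. The fingertips reached 86 mm with a push of 13.6 N and then 2 mm more, and later pictures show it flat at about 87 mm.
- **Height and level:** the cap's underside is at about 112 mm, or 10 mm above the stud tips. The top camera's depth and the arm's pose agree on this, and the tool is level to within 0.1°. A plane fit to the cap in the scene camera leaned by about 3–4°. I put that down to noise, because the top camera's fit was level and the two ears' heights differed by only about 0.6 mm once that camera's bias is allowed for.
- **Alignment:** each camera sees only one hole.
  - **Near hole (top camera):** on its stud axis to within about 0.3 mm.
  - **Far hole (scene camera):** agrees to about half a pixel, roughly 1.2 mm along the housing's x. The two cameras disagree with each other by 2–3 mm, so I compared hole and stud within each picture.
- **Grip and other things:** the grip is steady at 43 mm opening with about 4 N of load, so nothing is touching the housing. In the last scene picture the other parts look where they were at the start.

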